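# Snap a filter cassette shut in the bench pliers

## Robot

A 6-joint arm with a two-finger parallel gripper is mounted at the origin on the work surface. World frame = base frame: x ahead of the robot, y to its left, z up, the work surface at z = 0. Lengths are in m, angles in rad, forces in N, time in s.
With the tool pointing down it reaches from about 0.35 to 0.775 m from the base axis. Payload 5.5 kg.
Tool frame: the origin (TCP) lies on the centre line of the jaws, within the pads' length; the fingertips stand 11 mm ahead of it and the grasp point (between the pads) lies 8 mm behind it; z points along the fingers, y is the line along which they close (so a half turn about z gives the same grasp; the last joint's range is limited). The gripper opens to 85 mm and grips with 20 to 120 N. Pads are 22 mm wide; open, the fingers measure 114 mm over their backs; the gripper's body (76 mm by 85 mm) begins 54 mm behind the grasp point. The pads swing forward as they close: fully open they stand 13 mm farther back than shut.
Start: joints at [-1.273, 0.313, 0.046, 1.304, 0, 1.431], TCP at [0.244, -0.521, 0.242] pointing down, gripper open.
Joint ranges: [-2.76, 2.76], [-0.86, 1.69], [-1.03, 1.26], [-2.2, 2.34], [-1.47, 1.5], [-3.14, 3.14]. Speed limits (rad/s): [2.57, 2.57, 3.14, 3.14, 3.14, 3.14].

## Interface

Orientations are given as a unit quaternion [w, x, y, z].
In Python, from workcell import get_state, eyes, env gives the robot as it stands.
- The arm moves only by the shell command python3 -m inch 'ROWS' [OPENING] [FORCE]. ROWS is JSON, one flat list of numbers, 4 for each row, row after row: the shift along the tool's x, y, z in cm, then the turn about the tool's z in rad. A call has exactly 5 rows; each row shifts and turns the commanded pose from where the row before left it, along the tool's axes as they then stand; what a row does not reach is not made up. A row lasts 1/12 s, in which the tool goes at most 41.7 mm and 7.16 degrees, less where a joint would pass 70% of its speed; a pose out of reach is approached as far as the arm can. A call is refused whole if a number of a shift passes 4.17 or a number of a turn 0.125, either way. A call with a gripper value outside its range is refused whole. OPENING is the opening, from -1 (shut) to 1 (fully open), set as the call begins (- or left out, the last holds). The fingers move at their own pace and stop on an object; FORCE is the grip in N (left out, the last holds). Time passes only in rows, so rows that do not move let the fingers close, or fill a call up. It gives the time, the measured TCP pose, the force, the opening and the grip force at its end, in the units of the state.
- get_state(): the state, without advancing time (a new reading comes with each control period).
- eyes.read_camera(name): name is "scene" or "top" or "wrist"; returns the picture (384x512x3 uint8, red, green, blue); there is no depth.
- eyes.camera_info(name): a dict with "fovy" (degrees; the focal length in pixels is half the picture's height over the tangent of half this angle, whatever the lens; pixels are square), "cx", "cy" (the principal point, pixels), "xyz" and "orientation" of the camera in the world. Camera axes: x right, y down, z forward; pixel columns grow to the right and rows downward; lengths in m; the calibration is good to about 2 mm. A picture is of the moment at which its call begins: read the wrist's pose just before it. camera_info takes no time and is no camera call; for the wrist camera it gives the pose at the moment of the call.
- env.hand_in(): hands the job in; it is judged then, once.
The state is a dict: "clock": time; "joint_pos": joint angles; "qvel": joint speeds; "tau": joint torques, N m; "tcp_pos": TCP position; "orientation": TCP orientation; "wrist_force": force on the tool from outside, world axes, zero at the start; "ft_torque": the same for the moment, N m; "finger_gap": finger opening in m; "grip_force": force on a finger pad.
Only numpy, scipy, OpenCV 4.12 (cv2) and the standard library are available. Lean on these libraries where they do the work, as an engineer would, in place of code of your own. Each camera call takes 0.05 s, during which the arm holds its last target. There are 200 camera calls.

## Task

Take the open blue filter cassette from the white tray and stand it in the cradle of the bench pliers, between the jaws. Then squeeze the two red handles together gently, only until the orange lid snaps home (the resistance builds, then gives), without crushing the cassette; let the handles spring open, leave the closed cassette standing in the cradle and leave the glassware around it alone.

Things in the scene. Friction and masses are not known exactly. Their poses are not given: they have to be found in the camera images.
- cassette_grip (a point): Loose blue filter cassette, 60 to 90 g, upright on its edge in the tray. This point: centre of its square blue base half, 46 mm wide (x), 50 mm tall (z), 20 mm thick (y), 25 mm above the underside. The orange lid half is on its +y side. Grasp the base across its 46 mm width. The open cassette is 30 mm long along y; its mid-length lies 5 mm to +y of this point. Either end may face either jaw.
- lid_face (a point): Centre of the outer face of the round orange lid half, 36 mm in diameter: 20 mm to +y of cassette_grip while open, 16 mm when snapped home. A nozzle 10 mm thick stands 4 mm out of the middle of each end of the cassette; the forked jaws leave room for it.
- lid (a joint): How far the orange lid is pushed on: 0 open (a 4 mm gap shows between blue and orange), 0.004 m snapped home. The push needed rises over the first millimetre to a peak of about 20 N at the jaws, then falls away; past about 3.2 mm the lid pulls itself home and stays. At 30 N on a jaw (about 17 N of pinch at the handle grips) the cassette is crushed.
- cradle (a point): Centre of the white cradle's top, 40 mm above the table, where the cassette stands. Its x points from the handle grips to the pivot, its y across the jaws: the cassette's y must lie along it, either way round. Ribs 4 mm high fore and aft, 52 mm apart along x, leave 3 mm either side of the cassette. The pliers are fixed to the bench, in a different spot and heading each time.
- pivot (a point): Top of the pivot post of the pliers, 80 mm above the table, 80 mm ahead (+x) of the cradle, 16 mm in radius.
- grip_left (a point): Middle of the red left (+y) handle grip: a level round bar 10 mm thick, 42 mm long, 65 mm above the table, about 85 mm behind (-x of) the cradle. The grips stand about 60 mm apart when open (70 mm over their outsides). A pinch of 2 to 3 N closes them until the jaws meet the cassette; grips travel 2 times as far as jaws, and the jaws push about 2 times the pinch beyond the springs' 2 N.
- grip_right (a point): Middle of the red right (-y) handle grip, as the left one.
- handle_left (a joint): Angle of the left handle: 0 sprung open, 0.06 to 0.15 rad with the cassette snapped shut; a spring opens it when let go. Its forked steel jaw, 51 to 79 mm above the table, stands 19 to 25 mm from the cradle's middle when open: it is set by its brass screw, differently each time, so the closing angle and grip spacing at the snap vary.
- handle_right (a joint): Angle of the right (-y) handle, as the left one; its jaw has a brass screw too, set separately.
- tray: Fixed white plastic tray 130 x 110 mm with a 12 mm rim; its floor, 5 mm above the table, carries the cassette at the start. Origin at the centre of its underside.
- amber_bottle: Bystander: amber glass bottle with blue cap, 80 mm in diameter, 160 mm high; origin at the centre of its underside.
- beaker: Bystander: glass beaker 54 mm in diameter, 70 mm high; origin at the centre of its underside.
- tube_rack: Bystander: white rack of five tubes, 60 x 150 x 94 mm, origin at the centre of its underside.
Not all that is in view belongs to the job. There is more than one size of the part that bears cassette_grip; the job needs the largest.

How it is judged:
On the way, in this order (a step that is already met when the one before it is completed fails the run):
1. the cassette, still open, stands in the cradle along the jaws and is let go (z of cassette_grip in the frame of cradle between 0.021 and 0.029 m and horizontal distance between cassette_grip and cradle below 0.016 m and angle between the y axis of cassette_grip and the y axis of cradle, either way round below 0.2 rad and angle between cassette_grip's own z axis and vertical below 0.12 rad and value of joint lid below 0.001 m and contact force between the fingers and cassette below 0.2 N), for 0.2 s.
2. the lid is snapped home in the cradle (value of joint lid above 0.0034 m and horizontal distance between cassette_grip and cradle below 0.02 m), for 0.1 s.
At the end, for the whole second after the job is handed in: The lid is snapped home (at least 3.4 of its 4 mm), both handles are sprung open again (under 0.03 rad), and the cassette stands upright (within 0.12 rad) and still on the cradle, the centre of its base half within 20 mm of the cradle's centre, 21 to 29 mm above it (all of step 2 and value of joint each of handle_left, handle_right below 0.03 rad and z of cassette_grip in the frame of cradle between 0.021 and 0.029 m and angle between cassette_grip's own z axis and vertical below 0.12 rad and linear speed of cassette below 0.02 m/s); the robot touches nothing.
It fails at once if the cassette is crushed: more than 30 N from a jaw (contact force between cassette and handle_left above 30 N or contact force between cassette and handle_right above 30 N).
It fails at once if the lid is pushed on with the fingers instead of the pliers (contact force between the fingers and cassette above 1 N and value of joint lid between 0.0015 and 0.003 m).
It fails at once if a bystander is shifted by more than 30 mm or tipped (distance of any of amber_bottle, beaker, tube_rack from where it was at the start of the episode above 0.03 m or angle between any of amber_bottle, beaker, tube_rack's own z axis and vertical above 0.3 rad).
It also fails if it takes over 58 s, if anything falls off the work surface, if the arm or the gripper's body presses on something with over 40 N, if the wrist force passes 120 N, or if a joint passes its speed limit or range.

## Working session

There is one attempt and no reset: what is moved stays moved. The work goes in short steps, Python scripts to look and compute and a shell command to move; the robot and the scene stay as the last step left them, time stands still between calls to the robot, and variables do not carry over. Pictures are saved under pics/ and viewed, at most 10 in all, crops included, and the job is handed in when it is done.

```bash
mkdir -p pics; ls; cat > h.py <<'E'
import numpy as np,cv2
from workcell import get_state,eyes,env
from scipy.spatial.transform import Rotation as R
def rot(q): return R.from_quat([q[1],q[2],q[3],q[0]]).as_matrix()
def snap(n,f):
    i=eyes.camera_info(n); im=eyes.read_camera(n); cv2.imwrite(f,im[:,:,::-1]); np.save(f+'.npy',i,allow_pickle=True); return im,i
def pt(i,u,v,z):
    f=192/np.tan(np.radians(i['fovy'])/2); d=rot(i['orientation'])@np.array([(u-i['cx'])/f,(v-i['cy'])/f,1]); p=np.array(i['xyz']); return p+d*(z-p[2])/d[2]
def info(f): return np.load(f+'.npy',allow_pickle=True).item()
def px(i,P):
    f=192/np.tan(np.radians(i['fovy'])/2); c=rot(i['orientation']).T@(np.array(P)-np.array(i['xyz'])); return c[0]/c[2]*f+i['cx'],c[1]/c[2]*f+i['cy']
E
python3 - <<'E'
from h import *
a,i=snap('top','pics/top.png'); b,j=snap('scene','pics/scene.png'); print(i,j); print(get_state())
cv2.imwrite('pics/topL.png',cv2.resize(a[:,:,::-1],(800,600),interpolation=cv2.INTER_CUBIC))
E
```

```text
pics
{'fovy': 50.37356348058262, 'cx': 251.08271413400948, 'cy': 189.72379616441899, 'xyz': array([0.53620309, 0.00682819, 1.31135009]), 'orientation': array([-0.0277336 ,  0.70701338, -0.7063712 ,  0.02006617])} {'fovy': 51.07898103264495, 'cx': 258.7099591444122, 'cy': 185.6448734819449, 'xyz': array([1.04933912, 0.44345245, 0.99928928]), 'orientation': array([-0.10144758,  0.36987294,  0.88788508, -0.25409149])}
{'clock': 0.1, 'joint_pos': array([-1.27258295e+00,  3.13940984e-01,  4.50947701e-02,  1.30362045e+00,
        6.43834357e-07,  1.43120030e+00]), 'qvel': array([-1.59618322e-03, -5.63382676e-04,  2.21090229e-03, -1.22011679e-04,
        3.47178379e-04,  7.18105921e-05]), 'tau': array([ 2.07531884e-03, -4.81727242e+01,  2.99242204e+01,  1.28151380e-02,
       -1.48615100e-04,  3.19001636e-06]), 'tcp_pos': array([ 0.24363656, -0.52034123,  0.24149001]), 'orientation': array([-8.32568863e-04,  9.76135550e-01,  2.17160517e-01, -6.58457936e-05]), 'wrist_force': array([-0.59829009, -0.44264021,  0.35702896]), 'ft_torque': array([ 0.02885571, -0.08296344,  0.02994324]), 'grip_force': 0.0, 'finger_gap': 0.08537560031177088}
```

View pics/topL.png

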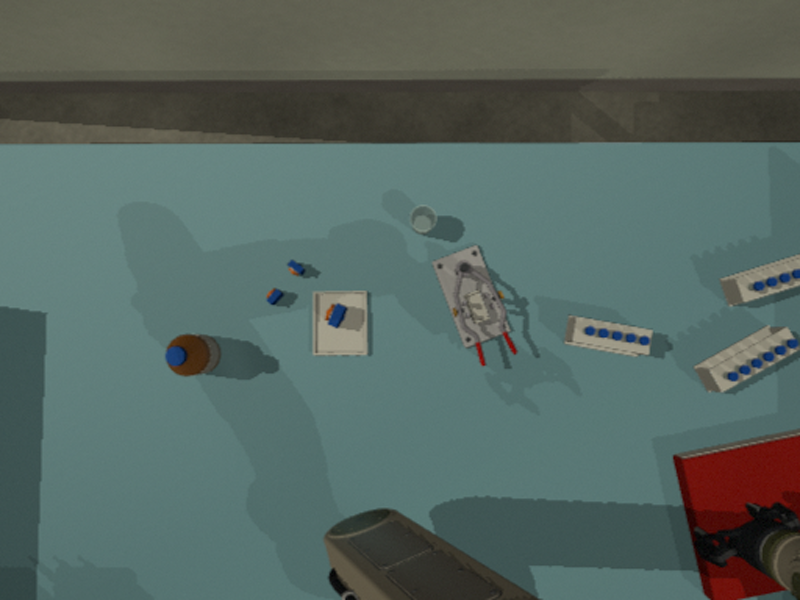

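View pics/scene.png

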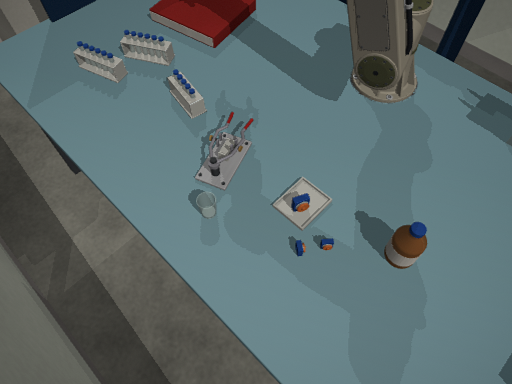

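The top view (800 px scale) shows the tray and cassette at (337,315), the plier pivot at (463,267), the cradle near (478,305), and the grips at (481,353) and (511,343). Two smaller decoys sit outside the tray. I'll enlarge a crop.

```bash
python3 - <<'E'
from h import *
a=cv2.imread('pics/top.png')[150:240,190:340]
cv2.imwrite('pics/topc.png',cv2.resize(a,None,fx=5.3333,fy=5.3333,interpolation=cv2.INTER_CUBIC))
E
```

```text
(no output)
```

View pics/topc.png

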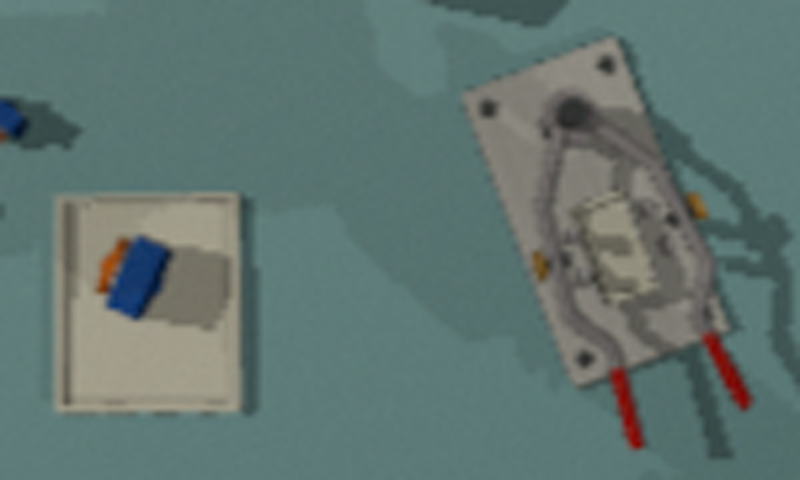

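```bash
python3 - <<'E'
from h import *
i=info('pics/top.png')
P=lambda u,v,z: pt(i,190+u/5.3333,150+v/5.3333,z)
c=P(140,277,.055); a=P(120,312,.055); b=P(158,243,.055)
print('cas',c,'width',np.linalg.norm(b-a),'dir',np.degrees(np.arctan2(*(b-a)[1::-1])))
pv=P(572,112,.08);cr=P(618,245,.044);gl=P(628,408,.065);gr=P(728,372,.065);m=(gl+gr)/2
print('piv',pv,'cr',cr,'grips',gl,gr,m)
for q,n in((cr,'cr'),(m,'m')):
  d=(pv-q)[:2];print(n,np.linalg.norm(d),np.degrees(np.arctan2(d[1],d[0])))
print(np.linalg.norm(gl-gr))
s=get_state();T=rot(s['orientation']);print(T)
w=eyes.camera_info('wrist');print(w, T.T@(w['xyz']-s['tcp_pos']), T.T@rot(w['orientation']))
E
```

```text
cas [0.5834973  0.12779552 0.055     ] width 0.04540734652753328 dir -28.53725055418896
piv [ 0.6764984  -0.11952935  0.08      ] cr [ 0.60278047 -0.14946808  0.044     ] grips [ 0.50874893 -0.15184136  0.065     ] [ 0.52926938 -0.20890186  0.065     ] [ 0.51900916 -0.18037161  0.065     ]
cr 0.07956545396183502 22.103328635291458
m 0.1688331819173131 21.122865615715476
0.06063819120925123
[[ 9.05682611e-01  4.23956092e-01 -4.90151010e-04]
 [ 4.23956312e-01 -9.05681233e-01  1.59680192e-03]
 [ 2.33053330e-04 -1.65399834e-03 -9.99998605e-01]]
{'fovy': 58.46750803608406, 'cx': 254.21498130539527, 'cy': 190.0877665966932, 'xyz': array([ 0.31550537, -0.48803428,  0.37312166]), 'orientation': array([ 0.12963095,  0.83369645, -0.53028446, -0.08333329])} [ 0.07881775  0.0009917  -0.13161511] [[-2.74111649e-04 -9.52432872e-01 -3.04748339e-01]
 [ 9.99999945e-01 -3.18147967e-04  9.48420214e-05]
 [-1.87285723e-04 -3.04748296e-01  9.52432906e-01]]
```

Measured checks agree: cassette width 45 mm against 46 given, pivot to cradle 79.6 against 80, and grips 60.6 against 60. Plier heading is about 21.5°, and cassette x is at −28.5°. Moving over to the cassette.

```bash
cat >> h.py <<'E'
def go(p,th):
    s=get_state();T=rot(s['orientation']);t=np.arctan2(T[1,0],T[0,0]);d=np.array(p)-s['tcp_pos']
    w=(th-t+np.pi)%(2*np.pi)-np.pi
    N=R.from_rotvec([0,0,w]).as_matrix()@T
    print('t',s['clock'],'tcp',s['tcp_pos'].round(4),'th',round(np.degrees(t),2),'tilt',(T[:2,2]).round(4),'turn(tool)',round(-w,4),'shift now cm',(T.T@d*100).round(2),'after turn',(N.T@d*100).round(2),'F',s['wrist_force'].round(1),'gap',s['finger_gap'],'grip',s['grip_force'],'j6',s['joint_pos'][5].round(2))
E
python3 -m inch '[3.2,-2.4,0,0, 3.2,-2.4,0,0, 3.2,-2.4,0,0, 3.2,-2.4,0,0, 3.2,-2.4,0,0]' 0.5 20 && python3 -m inch '[3.2,-2.4,0,0, 3.2,-2.4,0,0, 3.2,-2.4,0,0, 3.2,-2.4,0,0, 3.2,-2.4,0,0]' && python3 -m inch '[3.2,-2.4,0,0, 3.2,-2.4,0,0, 3.2,-2.4,0,0, 3.2,-2.4,0,0, 3.2,-2.4,0,0]' && python3 -m inch '[0,0,0,-0.106, 0,0,0,-0.106, 0,0,0,-0.106, 0,0,0,-0.106, 0,0,0,-0.106]' && python3 -c "
from h import *
go([.5835,.1278,.14],np.radians(61.5))"
```

```text
clock: 0.52
tcp_pos: [0.338, -0.3425, 0.2418]
orientation: [-0.0, 0.976, 0.217, -0.0]
wrist_force: [1.4, -0.5, 1.0]
finger_gap: 0.0639
grip_force: 0.0
clock: 0.93
tcp_pos: [0.4321, -0.1658, 0.2421]
orientation: [-0.0, 0.976, 0.217, -0.0]
wrist_force: [0.8, -0.0, -0.7]
finger_gap: 0.0641
grip_force: 0.0
clock: 1.35
tcp_pos: [0.5262, 0.0108, 0.242]
orientation: [0.0, 0.976, 0.217, -0.0]
wrist_force: [0.3, -1.4, -0.6]
finger_gap: 0.064
grip_force: 0.0
clock: 1.77
tcp_pos: [0.5256, 0.0091, 0.2417]
orientation: [-0.0, 0.884, 0.468, -0.0]
wrist_force: [-0.1, -0.4, -0.5]
finger_gap: 0.0641
grip_force: 0.0
t 1.7667 tcp [0.5256 0.0091 0.2417] th 55.79 tilt [-0.0011  0.0001] turn(tool) -0.0997 shift now cm [13.08 -1.88 10.17] after turn [13.2  -0.57 10.17] F [-0.1 -0.4 -0.5] gap 0.0641041787639717 grip 0.0 j6 2.03
```

```bash
python3 -m inch '[0,0,0,-0.1, 3.3,-0.14,2.5,0, 3.3,-0.14,2.5,0, 3.3,-0.14,2.5,0, 3.3,-0.14,2.5,0]' && python3 -m inch '[0,0,0,0,0,0,0,0,0,0,0,0,0,0,0,0,0,0,0,0]' && python3 -c "
from h import *
go([.5835,.1278,.14],np.radians(61.5))
a,i=snap('wrist','pics/w1.png')
print(px(i,[.5835,.1278,.055]))
cv2.imwrite('pics/w1L.png',cv2.resize(a[:,:,::-1],(800,600),interpolation=cv2.INTER_CUBIC))"
```

```text
clock: 2.18
tcp_pos: [0.5849, 0.1281, 0.141]
orientation: [0.0, 0.861, 0.509, -0.0]
wrist_force: [0.5, 0.4, 0.0]
finger_gap: 0.0644
grip_force: 0.0
clock: 2.6
tcp_pos: [0.5851, 0.1261, 0.1438]
orientation: [0.001, 0.861, 0.508, 0.001]
wrist_force: [0.2, -0.9, -0.5]
finger_gap: 0.0643
grip_force: 0.0
t 2.6 tcp [0.5851 0.1261 0.1438] th 61.1 tilt [ 0.0022 -0.0001] turn(tool) -0.0071 shift now cm [ 0.07 -0.22  0.38] after turn [ 0.07 -0.22  0.38] F [ 0.2 -0.9 -0.5] gap 0.06431483776128206 grip 0.0 j6 2.15
(np.float64(248.82680209177715), np.float64(199.7835955706914))
```

View pics/w1L.png

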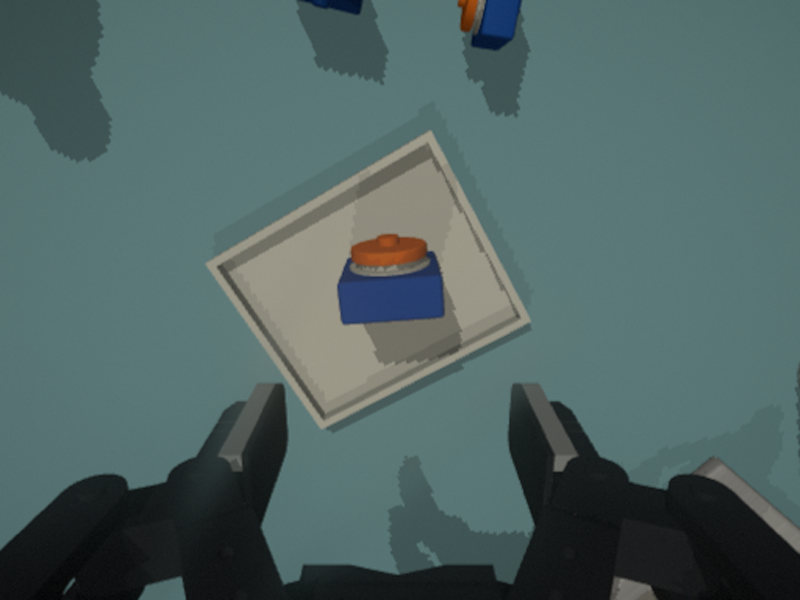

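The wrist view shows the open cassette at (390,285) with its lid upward (tool +x) and its top face around rows 285–322. I'll zoom in to read the corners.

```bash
python3 - <<'E'
import cv2
a=cv2.imread('pics/w1.png')[140:220,205:297]
cv2.imwrite('pics/w1c.png',cv2.resize(a,None,fx=7,fy=7,interpolation=cv2.INTER_CUBIC)*1)
E
```

```text
(no output)
```

View pics/w1c.png

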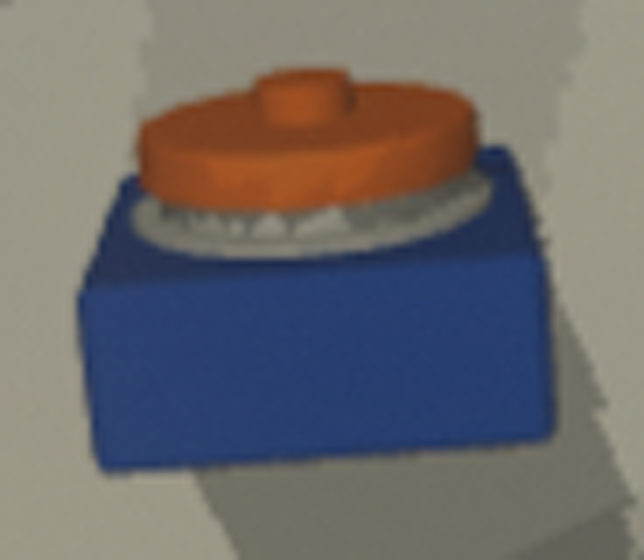

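```bash
python3 - <<'E'
from h import *
i=info('pics/w1.png')
c=[pt(i,205+(u+.0)/7,140+v/7,.055) for u,v in((82,290),(545,250),(553,440),(103,470))]
m=np.mean(c,0);d=(c[1]+c[2]-c[0]-c[3]);print(m,np.linalg.norm(d)/2,np.linalg.norm(c[0]+c[1]-c[2]-c[3])/2)
a=np.arctan2(d[1],d[0]);print(np.degrees(a))
go([m[0],m[1],.032],a+np.pi/2)
E
```

```text
[0.58737878 0.13205745 0.055     ] 0.04420247109506315 0.018819925091565607
-24.364013670455172
t 2.65 tcp [0.5851 0.1261 0.1438] th 61.09 tilt [ 0.0023 -0.    ] turn(tool) -0.0793 shift now cm [ 0.62 -0.11 11.18] after turn [ 0.63 -0.06 11.18] F [ 0.3  0.4 -0.4] gap 0.06368443882801933 grip 0.0 j6 2.15
```

```bash
python3 -m inch '[0,0,0,-0.08, 0.63,-0.06,0,0, 0,0,3,0, 0,0,3,0, 0,0,0,0]' && python3 -c "
from h import *
go([.5874,.1321,.032],np.radians(65.6))"
```

```text
clock: 3.07
tcp_pos: [0.5833, 0.1325, 0.0778]
orientation: [-0.002, 0.84, 0.542, -0.003]
wrist_force: [-0.8, -0.1, -0.8]
finger_gap: 0.0641
grip_force: 0.0
t 3.0667 tcp [0.5833 0.1325 0.0778] th 65.62 tilt [-0.0075 -0.0007] turn(tool) 0.0004 shift now cm [0.15 0.42 4.58] after turn [0.15 0.42 4.58] F [-0.8 -0.1 -0.8] gap 0.06408069612323763 grip 0.0 j6 2.09
```

```bash
python3 -m inch '[0,0,2,0,0,0,0,0,0,0,0,0,0,0,0,0,0,0,0,0]' && python3 -c "
from h import *
go([.5874,.1321,.032],np.radians(65.6))"
```

```text
clock: 3.48
tcp_pos: [0.5878, 0.1331, 0.0642]
orientation: [0.001, 0.84, 0.543, 0.001]
wrist_force: [-0.3, -1.4, 0.6]
finger_gap: 0.0639
grip_force: 0.0
t 3.4833 tcp [0.5878 0.1331 0.0642] th 65.74 tilt [0.0026 0.0002] turn(tool) 0.0024 shift now cm [-0.11 -0.    3.21] after turn [-0.11 -0.    3.21] F [-0.3 -1.4  0.6] gap 0.06394211516763128 grip 0.0 j6 2.08
```

```bash
python3 -m inch '[-0.1,0,1.6,0, 0,0,1.6,0, 0,0,0,0,0,0,0,0,0,0,0,0]' && python3 -m inch '[0,0,0,0,0,0,0,0,0,0,0,0,0,0,0,0,0,0,0,0]' -0.3 25 && python3 -m inch '[0,0,0,0,0,0,0,0,0,0,0,0,0,0,0,0,0,0,0,0]' && python3 -c "
from h import *
go([.5874,.1321,.032],np.radians(65.6))"
```

```text
clock: 3.9
tcp_pos: [0.587, 0.1322, 0.0315]
orientation: [0.0, 0.84, 0.543, 0.001]
wrist_force: [-0.0, -1.0, 0.3]
finger_gap: 0.0641
grip_force: 0.0
clock: 4.32
tcp_pos: [0.5873, 0.1323, 0.0317]
orientation: [0.001, 0.84, 0.543, 0.001]
wrist_force: [-0.3, 0.3, 6.0]
finger_gap: 0.0455
grip_force: 26.7
clock: 4.73
tcp_pos: [0.5873, 0.1323, 0.0317]
orientation: [0.001, 0.84, 0.543, 0.001]
wrist_force: [0.1, -0.9, 6.0]
finger_gap: 0.0454
grip_force: 26.7
t 4.7333 tcp [0.5873 0.1323 0.0317] th 65.76 tilt [0.0025 0.0002] turn(tool) 0.0028 shift now cm [-0.01  0.02 -0.03] after turn [-0.01  0.02 -0.03] F [ 0.1 -0.9  6. ] gap 0.045355299700049825 grip 26.738241612911224 j6 2.08
```

```bash
python3 -m inch '[0,0,-1,0, 0,0,-2.8,0, 0,0,-3.4,0, 0,0,-3.4,0, 0,0,-3.2,0]' && python3 -m inch '[0,0,0,-0.1, 0,0,0,-0.1, 0,0,0,-0.1, 0,0,0,-0.1, 0,0,0,-0.1]' && python3 -m inch '[0,0,0,-0.1, 0,0,0,-0.1, 0,0,0,-0.1, -1.6,-0.4,0,0, -3.2,-0.85,0,0]' && python3 -m inch '[-3.2,-0.85,0,0, -3.2,-0.85,0,0, -3.2,-0.85,0,0, -3.2,-0.85,0,0, -3.2,-0.85,0,0]' && python3 -m inch '[-3.2,-0.85,0,0, -3.2,-0.85,0,0, -3.2,-0.85,0,0, -1.6,-0.4,0,0, 0,0,0,0]' && python3 -m inch '[0,0,0,0,0,0,0,0,0,0,0,0,0,0,0,0,0,0,0,0]' && python3 -c "
from h import *
go([.625,-.205,.17],np.radians(111.5))
a,i=snap('wrist','pics/w2.png')
print(px(i,[.603,-.149,.04]))
cv2.imwrite('pics/w2L.png',cv2.resize(a[:,:,::-1],(800,600),interpolation=cv2.INTER_CUBIC))"
```

```text
clock: 5.15
tcp_pos: [0.5857, 0.1321, 0.1703]
orientation: [-0.0, 0.84, 0.543, -0.0]
wrist_force: [0.7, -0.6, -0.7]
finger_gap: 0.0457
grip_force: 26.0
clock: 5.57
tcp_pos: [0.5859, 0.1321, 0.1688]
orientation: [-0.0, 0.678, 0.735, -0.0]
wrist_force: [0.8, 0.2, -1.4]
finger_gap: 0.0453
grip_force: 26.0
clock: 5.98
tcp_pos: [0.5916, 0.0853, 0.1687]
orientation: [-0.001, 0.56, 0.829, 0.0]
wrist_force: [1.0, 0.3, -1.1]
finger_gap: 0.0458
grip_force: 25.9
clock: 6.4
tcp_pos: [0.6113, -0.0829, 0.1688]
orientation: [-0.0, 0.562, 0.827, -0.0]
wrist_force: [0.8, -0.2, -0.1]
finger_gap: 0.0458
grip_force: 25.9
clock: 6.82
tcp_pos: [0.6255, -0.2005, 0.1682]
orientation: [0.0, 0.564, 0.826, -0.0]
wrist_force: [0.5, 0.7, -1.1]
finger_gap: 0.0459
grip_force: 25.9
clock: 7.23
tcp_pos: [0.6255, -0.1951, 0.1686]
orientation: [0.0, 0.561, 0.828, 0.0]
wrist_force: [-0.5, -0.3, -0.5]
finger_gap: 0.0457
grip_force: 25.9
t 7.2333 tcp [ 0.6255 -0.1951  0.1686] th 111.7 tilt [ 0.0001 -0.    ] turn(tool) 0.0035 shift now cm [-0.9  -0.41 -0.14] after turn [-0.9  -0.41 -0.14] F [-0.5 -0.3 -0.5] gap 0.04572913486550935 grip 25.94382405281067 j6 0.77
(np.float64(247.88007806078352), np.float64(116.76955417213608))
```

View pics/w2L.png

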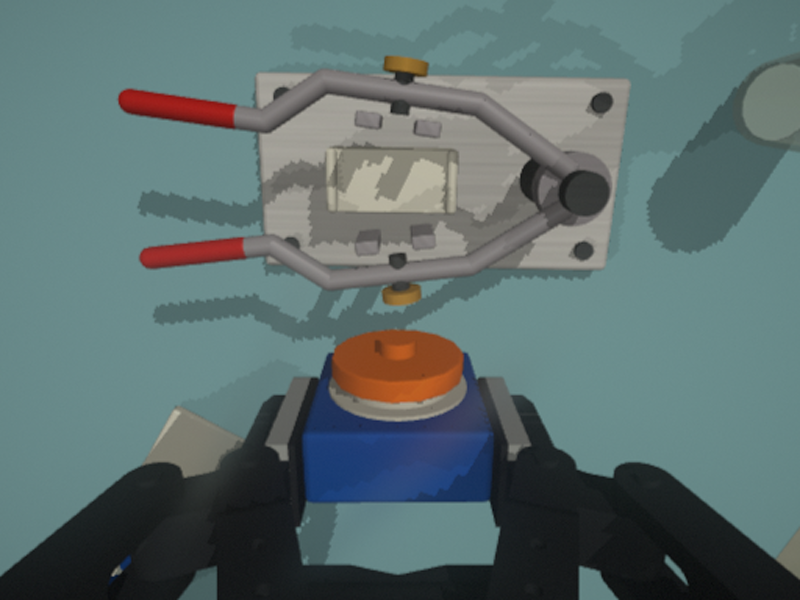

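Clear view. The cradle centre is near (393,181), the pivot top at (585,193), and the grips at (178,109) and (195,253). Held cassette top corners are (305,432), (492,432), (492,500) and (306,500). No rotation of the cassette in the grip is visible.

```bash
python3 - <<'E'
from h import *
i=info('pics/w2.png');k=1.5625
P=lambda u,v,z: pt(i,u/k,v/k,z)
C=[P(*q,.04) for q in((341,150),(445,150),(445,212),(339,212))];cr=np.mean(C,0)
pv=P(585,193,.08);gl=P(178,109,.068);gr=P(195,253,.068)
print('cr',cr,[np.linalg.norm(C[a]-C[b]) for a,b in((0,1),(1,2),(2,3))],'pv',pv,np.linalg.norm((pv-cr)[:2]),'g',gl,gr,np.linalg.norm(gl-gr))
h=(pv-cr)[:2];an=np.arctan2(h[1],h[0]);m=(gl+gr)/2;h2=(pv-m)[:2];h3=(C[1]-C[0]+C[2]-C[3])
print(np.degrees([an,np.arctan2(h2[1],h2[0]),np.arctan2(h3[1],h3[0])]))
an=np.arctan2(h2[1],h2[0])
X=np.array([np.cos(an),np.sin(an)]);Y=np.array([-X[1],X[0]])
for n,q,z in(('gl',(178,109),.068),('gr',(195,253),.068),('jl1',(368,120),.079),('jl2',(427,128),.079),('jr1',(368,242),.079),('jr2',(423,237),.079),('armL',(480,100),.068),('armR',(480,262),.068),('armL2',(320,82),.068),('armR2',(330,278),.068),('glend',(130,100),.068),('grend',(150,258),.068)):
  d=(P(*q,z)-cr)[:2];print(n,(d@X*1e3).round(1),(d@Y*1e3).round(1))
H=[P(*q,.1919) for q in((305,432),(492,432),(492,500),(306,500))];hc=np.mean(H,0)
s=get_state();T=rot(s['orientation']);print('held rel TCP tool mm',T.T@(hc-s['tcp_pos'])*1e3,np.linalg.norm(H[0]-H[1]),np.linalg.norm(H[1]-H[2]))
d=H[1]-H[0]+H[2]-H[3];print(np.degrees(np.arctan2(d[1],d[0])))
E
```

```text
cr [ 0.60513817 -0.1476882   0.04      ] [np.float64(0.048718919166594744), np.float64(0.029034324548642427), np.float64(0.051406301107428)] pv [ 0.67831471 -0.11928742  0.08      ] 0.07849465540762732 g [ 0.5121747  -0.15035387  0.068     ] [ 0.53444889 -0.20631246  0.068     ] 0.0602287569351017
[21.21188806 20.85349427 21.6851775 ]
gl -87.8 30.6
gr -86.9 -29.6
jl1 -9.6 27.4
jl2 13.6 24.7
jr1 -9.7 -21.2
jr2 13.3 -18.8
armL 35.4 35.9
armR 39.6 -31.9
armL2 -29.5 41.7
armR2 -27.4 -40.3
glend -107.0 33.8
grend -107.1 -32.2
held rel TCP tool mm [  0.60185169   1.21741065 -23.37144479] 0.04313189190038204 0.01877020786843696
21.679015512392766
```

```bash
cat > tgt.py <<'E'
from h import *
an=np.radians(21.3);X=np.array([np.cos(an),np.sin(an)]);Y=np.array([-X[1],X[0]]);CR=np.array([.6051,-.1477])
place=CR-.0035*Y
E
python3 -c "
from tgt import *
go([*place,.13],np.radians(111.3))"
```

```text
t 7.2833 tcp [ 0.6256 -0.1953  0.1685] th 111.69 tilt [ 0.0001 -0.0001] turn(tool) 0.0068 shift now cm [ 4.83 -0.14  3.85] after turn [ 4.83 -0.18  3.85] F [-0.9  0.2 -1.1] gap 0.045907614095630864 grip 25.94409853219986 j6 0.77
```

```bash
python3 -m inch '[1.2,-0.05,0,0.007, 1.8,-0.06,1,0, 1.8,-0.07,1.9,0, 0,0,0.9,0, 0,0,0,0]' && python3 -m inch '[0,0,0,0,0,0,0,0,0,0,0,0,0,0,0,0,0,0,0,0]' && python3 -c "
from tgt import *
go([*place,.067],np.radians(111.3))"
```

```text
clock: 7.7
tcp_pos: [0.6042, -0.1502, 0.1281]
orientation: [-0.002, 0.564, 0.826, -0.001]
wrist_force: [-0.3, 0.0, -1.2]
finger_gap: 0.0456
grip_force: 26.0
clock: 8.12
tcp_pos: [0.6069, -0.1531, 0.1309]
orientation: [0.001, 0.565, 0.825, 0.0]
wrist_force: [0.8, -0.1, -1.5]
finger_gap: 0.0458
grip_force: 26.0
t 8.1167 tcp [ 0.6069 -0.1531  0.1309] th 111.16 tilt [ 0.0012 -0.0006] turn(tool) -0.0024 shift now cm [0.22 0.02 6.39] after turn [0.22 0.02 6.39] F [ 0.8 -0.1 -1.5] gap 0.045784597263000985 grip 26.00286215543747 j6 0.83
```

```bash
python3 -m inch '[0.2,0,0.8,0, 0,0,1.2,0, 0,0,1,0, 0,0,0,0, 0,0,0,0]' && python3 -m inch '[0,0,0,0,0,0,0,0,0,0,0,0,0,0,0,0,0,0,0,0]' && python3 -c "
from tgt import *
go([*place,.067],np.radians(111.3))
a,i=snap('wrist','pics/w3.png')
cv2.imwrite('pics/w3L.png',cv2.resize(a[:,:,::-1],(800,600),interpolation=cv2.INTER_CUBIC))"
```

```text
clock: 8.53
tcp_pos: [0.6048, -0.1502, 0.0991]
orientation: [-0.001, 0.565, 0.825, -0.0]
wrist_force: [-0.0, -0.3, -0.2]
finger_gap: 0.0454
grip_force: 26.0
clock: 8.95
tcp_pos: [0.6059, -0.1506, 0.1007]
orientation: [0.0, 0.565, 0.825, 0.0]
wrist_force: [0.1, 0.9, -0.0]
finger_gap: 0.0452
grip_force: 26.0
t 8.95 tcp [ 0.6059 -0.1506  0.1007] th 111.2 tilt [ 0.0007 -0.0003] turn(tool) -0.0017 shift now cm [-0.05  0.03  3.37] after turn [-0.05  0.03  3.37] F [ 0.1  0.9 -0. ] gap 0.045190282785037734 grip 26.002328395843506 j6 0.83
```

View pics/w3L.png

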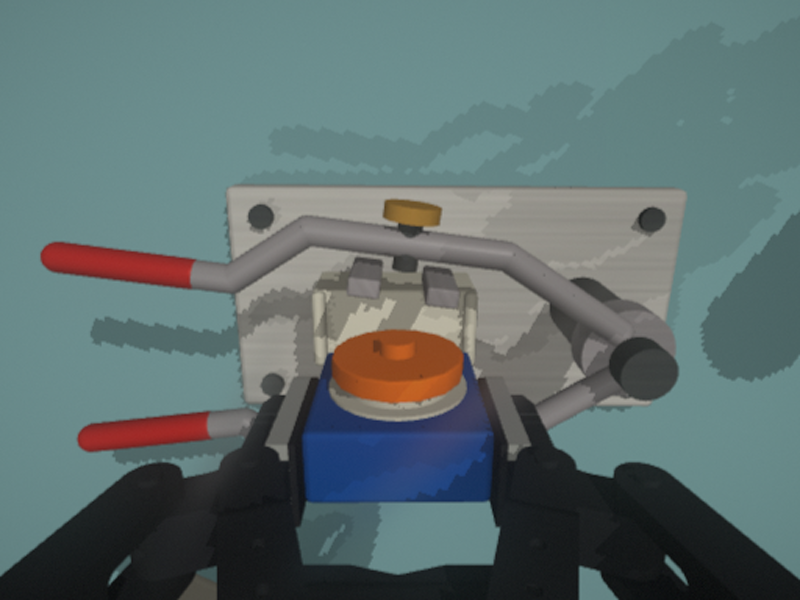

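The nozzle at column 397 lines up with the cradle centre at about 396 and sits between the prongs (365 and 440). Descending.

```bash
python3 -m inch '[-0.05,0.03,0.8,0, 0,0,0.9,0, 0,0,0.7,0, 0,0,0.4,0, 0,0,0.2,0]' && python3 -m inch '[0,0,0.2,0,0,0,0,0,0,0,0,0,0,0,0,0,0,0,0,0]' && python3 -c "
from tgt import *
go([*place,.067],np.radians(111.3))"
```

```text
clock: 9.42
tcp_pos: [0.6051, -0.1506, 0.0686]
orientation: [-0.001, 0.565, 0.825, -0.0]
wrist_force: [0.2, 0.6, -0.8]
finger_gap: 0.0458
grip_force: 26.0
clock: 9.83
tcp_pos: [0.6063, -0.151, 0.0685]
orientation: [0.0, 0.565, 0.825, 0.0]
wrist_force: [-0.3, 0.6, -1.8]
finger_gap: 0.0457
grip_force: 26.0
t 9.8333 tcp [ 0.6063 -0.151   0.0685] th 111.2 tilt [ 0.0006 -0.0003] turn(tool) -0.0018 shift now cm [0.01 0.   0.15] after turn [0.01 0.   0.15] F [-0.3  0.6 -1.8] gap 0.045664422795867195 grip 26.005924344062805 j6 0.83
```

Lower until contact, then release partly.

```bash
python3 -m inch '[0,0,0.1,0, 0,0,0.05,0, 0,0,0.05,0, 0,0,0,0, 0,0,0,0]' && python3 -m inch '[0,0,0,0,0,0,0,0,0,0,0,0,0,0,0,0,0,0,0,0]' 0.35 && python3 -c "
from tgt import *
go([*place,.12],np.radians(111.3))"
```

```text
clock: 10.25
tcp_pos: [0.6065, -0.1511, 0.0677]
orientation: [0.001, 0.565, 0.825, 0.0]
wrist_force: [-1.8, 0.0, 6.7]
finger_gap: 0.046
grip_force: 26.9
clock: 10.67
tcp_pos: [0.606, -0.1509, 0.0661]
orientation: [-0.0, 0.565, 0.825, -0.0]
wrist_force: [1.1, 0.5, -0.6]
finger_gap: 0.0579
grip_force: 0.0
t 10.6667 tcp [ 0.606  -0.1509  0.0661] th 111.2 tilt [-0.0003  0.    ] turn(tool) -0.0017 shift now cm [-0.02  0.03 -5.39] after turn [-0.02  0.03 -5.39] F [ 1.1  0.5 -0.6] gap 0.05785170577885538 grip 0.0 j6 0.83
```

```bash
python3 -m inch '[0,0,-1,0, 0,0,-2.4,0, 0,0,-2.5,0, 0,0,-2.5,0.1, 0,0,0,0.12]' && python3 -m inch '[0,0,0,0.12, 0,0,0,0.12, 0,0,0,0.12, 0,0,0,0.12, 0,0,0,0.12]' 1 && python3 -m inch '[0,0,0,0.12, 0,0,0,0.12, 0,0,0,0.12, 0,0,0,0.12, 0,0,0,0.12]' && python3 -m inch '[0,0,0,0.12,0,0,0,0.03,0,0,0,0,0,0,0,0,0,0,0,0]' && python3 -c "
from tgt import *
go([*(CR-.087*X),.15],np.radians(21.3))
a,i=snap('wrist','pics/w4.png')
cv2.imwrite('pics/w4L.png',cv2.resize(a[:,:,::-1],(800,600),interpolation=cv2.INTER_CUBIC))"
```

```text
clock: 11.08
tcp_pos: [0.609, -0.152, 0.1568]
orientation: [0.004, 0.654, 0.757, 0.002]
wrist_force: [1.7, -1.0, 0.9]
finger_gap: 0.0577
grip_force: 0.0
clock: 11.5
tcp_pos: [0.6062, -0.1509, 0.1511]
orientation: [0.0, 0.849, 0.529, 0.0]
wrist_force: [0.4, 0.2, -0.5]
finger_gap: 0.0855
grip_force: 0.0
clock: 11.92
tcp_pos: [0.6062, -0.151, 0.1511]
orientation: [0.0, 0.967, 0.255, 0.0]
wrist_force: [-0.2, 1.0, -0.3]
finger_gap: 0.0853
grip_force: 0.0
clock: 12.33
tcp_pos: [0.6062, -0.1509, 0.1506]
orientation: [0.0, 0.983, 0.185, 0.0]
wrist_force: [0.3, 0.2, -0.5]
finger_gap: 0.0856
grip_force: 0.0
t 12.3333 tcp [ 0.6062 -0.1509  0.1506] th 21.3 tilt [ 0.0003 -0.0002] turn(tool) 0.0001 shift now cm [-8.68 -0.34  0.06] after turn [-8.68 -0.34  0.06] F [ 0.3  0.2 -0.5] gap 0.08564757339625093 grip 0.0 j6 2.4
```

```bash
python3 -m inch '[-2.5,-0.1,0,0, -3.2,-0.12,0,0, -3,-0.12,0,0, 0,0,0,0,0,0,0,0]' && python3 -m inch '[0,0,0,0,0,0,0,0,0,0,0,0,0,0,0,0,0,0,0,0]' && python3 -c "
from tgt import *
go([*(CR-.087*X),.15],np.radians(21.3))
a,i=snap('wrist','pics/w5.png')
cv2.imwrite('pics/w5L.png',cv2.resize(a[:,:,::-1],(800,600),interpolation=cv2.INTER_CUBIC))"
```

```text
clock: 12.8
tcp_pos: [0.5227, -0.1796, 0.1506]
orientation: [-0.0, 0.983, 0.184, 0.0]
wrist_force: [0.9, -0.3, -0.4]
finger_gap: 0.0855
grip_force: 0.0
clock: 13.22
tcp_pos: [0.5244, -0.179, 0.1501]
orientation: [0.0, 0.983, 0.185, -0.0]
wrist_force: [-0.1, -0.3, -0.5]
finger_gap: 0.0856
grip_force: 0.0
t 13.2167 tcp [ 0.5244 -0.179   0.1501] th 21.3 tilt [-0.     -0.0001] turn(tool) -0.0001 shift now cm [-0.04  0.02  0.01] after turn [-0.04  0.02  0.01] F [-0.1 -0.3 -0.5] gap 0.08558194379474582 grip 0.0 j6 2.3
```

View pics/w5L.png

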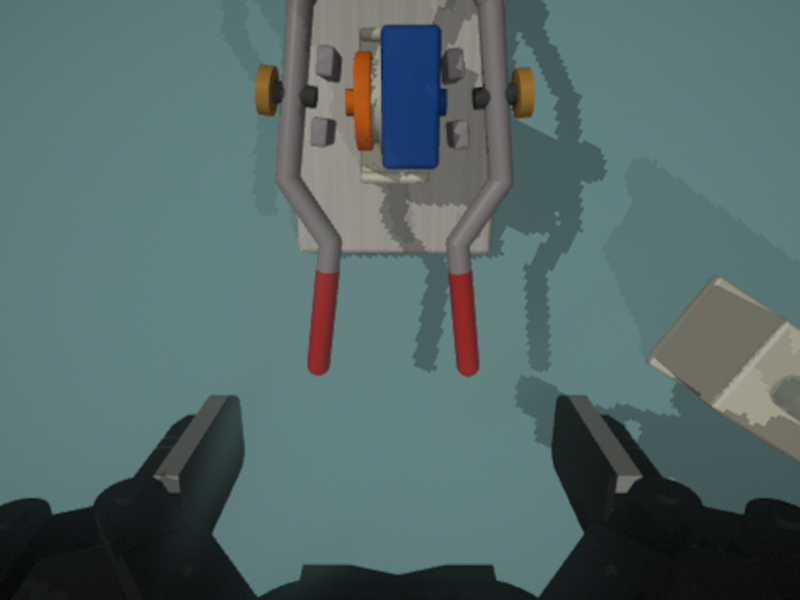

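The cassette stands upright between the prongs. The grips are at (323,322) and (464,322), and the fingers straddle them.

```bash
python3 - <<'E'
from tgt import *
i=info('pics/w5.png');k=1.5625
gl=pt(i,323/k,322/k,.068);gr=pt(i,464/k,322/k,.068);m=(gl+gr)/2;print(m,np.linalg.norm(gl-gr),((m[:2]-CR)@X,(m[:2]-CR)@Y))
go([*m[:2],.062],np.radians(21.3))
E
```

```text
[ 0.52351605 -0.17867014  0.068     ] 0.05992323895878084 (np.float64(-0.08726098983062103), np.float64(0.000780866577760806))
t 13.2667 tcp [ 0.5242 -0.179   0.1501] th 21.28 tilt [-0.0001 -0.    ] turn(tool) -0.0003 shift now cm [-0.05 -0.06  8.81] after turn [-0.05 -0.06  8.81] F [-0.3 -0.2 -0.1] gap 0.08529764453154366 grip 0.0 j6 2.3
```

```bash
python3 -m inch '[-0.05,-0.06,1.2,0, 0,0,2.4,0, 0,0,2.6,0, 0,0,2,0, 0,0,1,0]' 1 20 && python3 -m inch '[0,0,0,0,0,0,0,0,0,0,0,0,0,0,0,0,0,0,0,0]' && python3 -m inch '[0,0,0,0,0,0,0,0,0,0,0,0,0,0,0,0,0,0,0,0]' 0.6 && python3 -m inch '[0,0,0,0,0,0,0,0,0,0,0,0,0,0,0,0,0,0,0,0]' 0.4 && python3 -c "
from tgt import *
go([.5235,-.1787,.058],np.radians(21.3))"
```

```text
clock: 13.68
tcp_pos: [0.5217, -0.178, 0.0556]
orientation: [-0.001, 0.983, 0.184, -0.002]
wrist_force: [-0.8, -0.4, -0.6]
finger_gap: 0.0852
grip_force: 0.0
clock: 14.1
tcp_pos: [0.5241, -0.1794, 0.0597]
orientation: [0.001, 0.983, 0.184, 0.001]
wrist_force: [-0.4, -0.0, 0.3]
finger_gap: 0.0853
grip_force: 0.0
clock: 14.52
tcp_pos: [0.5234, -0.179, 0.0586]
orientation: [0.0, 0.983, 0.184, 0.0]
wrist_force: [0.5, -0.4, 1.8]
finger_gap: 0.0684
grip_force: 1.2
clock: 14.93
tcp_pos: [0.5231, -0.1789, 0.0583]
orientation: [0.0, 0.983, 0.184, 0.0]
wrist_force: [-0.2, 0.9, 1.3]
finger_gap: 0.0596
grip_force: 1.3
t 14.9333 tcp [ 0.5231 -0.1789  0.0583] th 21.24 tilt [ 0.0001 -0.0001] turn(tool) -0.001 shift now cm [ 0.04 -0.01  0.03] after turn [ 0.04 -0.01  0.03] F [-0.2  0.9  1.3] gap 0.05957236627224156 grip 1.3173632137477398 j6 2.3
```

```bash
Z='' ; python3 -m inch '[0,0,0,0,0,0,0,0,0,0,0,0,0,0,0,0,0,0,0,0]' 0.3 && python3 -m inch '[0,0,0,0,0,0,0,0,0,0,0,0,0,0,0,0,0,0,0,0]' 0.25 && python3 -m inch '[0,0,0,0,0,0,0,0,0,0,0,0,0,0,0,0,0,0,0,0]' 0.22
```

```text
clock: 15.35
tcp_pos: [0.5231, -0.1789, 0.0583]
orientation: [0.0, 0.983, 0.184, -0.0]
wrist_force: [-0.6, -0.7, 1.8]
finger_gap: 0.0555
grip_force: 1.5
clock: 15.77
tcp_pos: [0.523, -0.1789, 0.0583]
orientation: [0.0, 0.983, 0.184, -0.0]
wrist_force: [0.0, 0.2, 1.9]
finger_gap: 0.0534
grip_force: 1.5
clock: 16.18
tcp_pos: [0.523, -0.1789, 0.0583]
orientation: [0.0, 0.983, 0.184, -0.0]
wrist_force: [-0.9, -0.1, 1.0]
finger_gap: 0.0523
grip_force: 1.5
```

```bash
python3 -m inch '[0,0,0,0,0,0,0,0,0,0,0,0,0,0,0,0,0,0,0,0]' 0.19 |grep -E 'gap|grip' && python3 -m inch '[0,0,0,0,0,0,0,0,0,0,0,0,0,0,0,0,0,0,0,0]' 0.17 |grep -E 'gap|grip'&& python3 -m inch '[0,0,0,0,0,0,0,0,0,0,0,0,0,0,0,0,0,0,0,0]' 0.15|grep -E 'gap|grip'
```

```text
finger_gap: 0.0511
grip_force: 1.6
finger_gap: 0.0501
grip_force: 1.6
finger_gap: 0.0488
grip_force: 1.6
```

```bash
python3 -m inch '[0,0,0,0,0,0,0,0,0,0,0,0,0,0,0,0,0,0,0,0]' 0.13 |grep -E 'gap|grip' && python3 -m inch '[0,0,0,0,0,0,0,0,0,0,0,0,0,0,0,0,0,0,0,0]' 0.11 |grep -E 'gap|grip'
```

```text
finger_gap: 0.0484
grip_force: 1.9
finger_gap: 0.0476
grip_force: 2.7
```

```bash
python3 -m inch '[0,0,0,0,0,0,0,0,0,0,0,0,0,0,0,0,0,0,0,0]' 0.095 |grep -E 'gap|grip' && python3 -m inch '[0,0,0,0,0,0,0,0,0,0,0,0,0,0,0,0,0,0,0,0]' 0.08 |grep -E 'gap|grip'
```

```text
finger_gap: 0.0468
grip_force: 3.3
finger_gap: 0.0463
grip_force: 4.0
```

```bash
python3 -m inch '[0,0,0,0,0,0,0,0,0,0,0,0,0,0,0,0,0,0,0,0]' 0.06 |grep -E 'gap|grip' && python3 -m inch '[0,0,0,0,0,0,0,0,0,0,0,0,0,0,0,0,0,0,0,0]' 0.04 |grep -E 'gap|grip'
```

```text
finger_gap: 0.0452
grip_force: 4.7
finger_gap: 0.0445
grip_force: 5.4
```

```bash
python3 -m inch '[0,0,0,0,0,0,0,0,0,0,0,0,0,0,0,0,0,0,0,0]' 0.02 |grep -E 'gap|grip' && python3 -m inch '[0,0,0,0,0,0,0,0,0,0,0,0,0,0,0,0,0,0,0,0]' 0.0 |grep -E 'gap|grip'
```

```text
finger_gap: 0.0435
grip_force: 6.0
finger_gap: 0.0429
grip_force: 6.2
```

```bash
python3 -m inch '[0,0,0,0,0,0,0,0,0,0,0,0,0,0,0,0,0,0,0,0]' -0.02 |grep -E 'gap|grip' && python3 -m inch '[0,0,0,0,0,0,0,0,0,0,0,0,0,0,0,0,0,0,0,0]' -0.04 |grep -E 'gap|grip'
```

```text
finger_gap: 0.0422
grip_force: 6.1
finger_gap: 0.0412
grip_force: 5.2
```

```bash
python3 -m inch '[0,0,0,0,0,0,0,0,0,0,0,0,0,0,0,0,0,0,0,0]' -0.06 |grep -E 'gap|grip' && python3 -m inch '[0,0,0,0,0,0,0,0,0,0,0,0,0,0,0,0,0,0,0,0]' -0.08 |grep -E 'gap|grip'
```

```text
finger_gap: 0.0402
grip_force: 3.7
finger_gap: 0.0394
grip_force: 1.7
```

```bash
python3 -m inch '[0,0,0,0,0,0,0,0,0,0,0,0,0,0,0,0,0,0,0,0]' -0.095 |grep -E 'gap|grip'; python3 - <<'E'
from h import *
a,i=snap('wrist','pics/w6.png')
cv2.imwrite('pics/w6L.png',cv2.resize(a[0:200,150:350,::-1],(600,600),interpolation=cv2.INTER_CUBIC))
E
```

```text
finger_gap: 0.0384
grip_force: 1.7
```

View pics/w6L.png

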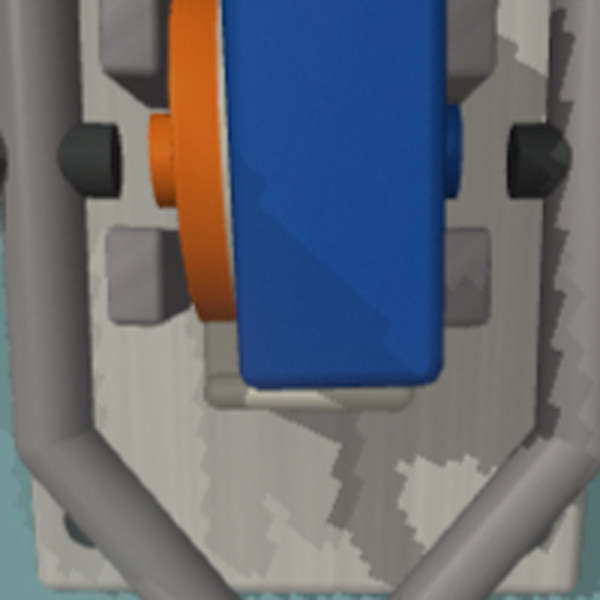

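The gap between lid and base has closed, and the force rose to a 6.2 N peak and fell back to spring level (1.7 N), so the lid has snapped. I'll open gently and lift away.

```bash
python3 -m inch '[0,0,0,0,0,0,0,0,0,0,0,0,0,0,0,0,0,0,0,0]' 0.15 |grep -E 'gap|grip' && python3 -m inch '[0,0,0,0,0,0,0,0,0,0,0,0,0,0,0,0,0,0,0,0]' 0.5 |grep -E 'gap|grip' && python3 -m inch '[0,0,0,0,0,0,0,0,0,0,0,0,0,0,0,0,0,0,0,0]' 1|grep -E 'gap|grip' && python3 -m inch '[0,0,0,0,0,0,0,0,0,0,0,0,0,0,0,0,0,0,0,0]' && python3 -m inch '[0,0,-1,0, 0,0,-2,0, 0,0,-3,0, 0,0,-3,0, 0,0,0,0]' && python3 -m inch '[0,0,0,0,0,0,0,0,0,0,0,0,0,0,0,0,0,0,0,0]'; python3 - <<'E'
from h import *
a,i=snap('wrist','pics/w7.png')
cv2.imwrite('pics/w7L.png',cv2.resize(a[:260,100:400,::-1],(690,598),interpolation=cv2.INTER_CUBIC))
E
```

```text
finger_gap: 0.0489
grip_force: 1.5
finger_gap: 0.064
grip_force: 1.3
finger_gap: 0.0855
grip_force: 0.0
clock: 24.57
tcp_pos: [0.5231, -0.1789, 0.0583]
orientation: [0.0, 0.983, 0.184, 0.0]
wrist_force: [-0.4, -0.3, 0.7]
finger_gap: 0.0851
grip_force: 0.0
clock: 24.98
tcp_pos: [0.5263, -0.1805, 0.1551]
orientation: [0.003, 0.983, 0.184, 0.004]
wrist_force: [1.5, 0.1, -0.4]
finger_gap: 0.0853
grip_force: 0.0
clock: 25.4
tcp_pos: [0.5224, -0.1785, 0.1471]
orientation: [-0.001, 0.983, 0.184, -0.001]
wrist_force: [0.3, -0.2, 0.2]
finger_gap: 0.0856
grip_force: 0.0
```

View pics/w7L.png

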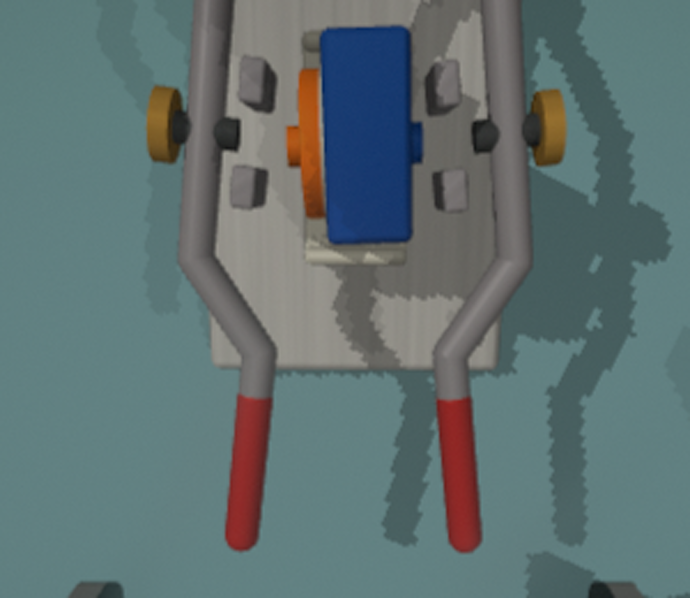

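The lid is flush against the base at (312,140), the cassette stands in the cradle, the handles are open, and the gripper is clear. Handing in.

```bash
python3 -c "
from h import *
print(env.hand_in())"
```

```text
the job is handed in; nothing more can be done
None
```

The job is handed in at about 25 s of the 58 s limit, though no verdict came back: the last picture shows the lid flush on the base, the cassette upright in the cradle, the handles sprung open and the gripper clear, and the handle force peaked at 6.2 N, under the 17 N crush limit.

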